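# Count along the bobbin rack and push the box into the third gap

## Task

The yellow bobbin box belongs in the third gap of the wooden divider rack, counted from the rack's blue end. With the gripper closed, run a fingertip along the top of the rack's front rail from the first gap to the third, counting one, two, three, without going on past the third; then push the yellow box along the bench and fully home into that gap, square and flat on the bench. Do not lift the box, and leave the grey boxes, the thread cone and the mug where they stand.

Things in the scene. Friction and masses are not known exactly. Their poses are not given: they have to be found in the camera images.
- rack: Fixed wooden rack 100 mm deep (x), 424 wide (y), open front, top and floor. Origin: centre of footprint at bench height; x to its back, y to its blue end, z up. 6 gaps 60 mm clear between 8 mm dividers; centres from the blue end y = +170, +102, +34, -34, -102, -170. Rounded noses at x = -50, back board's inner face x = +40, both 65 mm high; 12 mm end panels 90 high, the +y one blue, the other plain.
- rail: Front rail of the rack, fixed to it: a flat, rigid dark brown wooden batten lying on the front ends of the dividers across all six gaps, 22 mm wide (x), 400 mm long (y), 10 mm thick. Origin: centre of its underside, 65 mm above the bench, 36 mm in front of the rack's origin; axes as the rack's. Its top is 75 mm above the bench; boxes pass under it.
- box: Yellow open bobbin box, loose, 100 mm long (x), 46 wide (y), 55 high, 0.2 to 0.4 kg, three bobbins fixed inside. Origin: centre of underside. Starts on the bench in front of the rack, off to one side of the third gap, one end roughly to the rack. Slid in till it stops at the back board, its centre is at x = -10 mm in the rack's frame and its near end stands 10 mm out of the rack's front.
- stored_a: Grey bobbin box of the same size, loose, stored in the second or the fifth gap. Origin: centre of its underside. Leave alone.
- stored_b: The other grey bobbin box, likewise, in the other of those two gaps. Leave alone.
- cone: Black thread cone standing loose on the bench in front of the rack, on the other side of the third gap from the yellow box: 60 mm across the foot, 98 mm high. Origin: centre of its underside. Leave alone.
- mug: Blue mug, loose, beyond the rack's plain end: 80 mm across, 88 mm high. Origin: centre of its underside. Leave alone.
Mind the look-alikes: they are no part of the job. Of the things that look like the box, take the one that is nearest to the robot's base at the start.

How it is judged:
By the outcome, as a careful person would: the job done as asked, in the order asked, and still so for the second after the job is handed in, with the robot touching nothing.
It also fails if it takes over 64 s, if anything falls off the work surface, if the arm or the gripper's body presses on something with over 40 N, if the wrist force passes 120 N, or if a joint passes its speed limit or range.

## Robot

A 6-joint arm with a two-finger parallel gripper is mounted at the origin on the work surface. World frame = base frame: x ahead of the robot, y to its left, z up, the work surface at z = 0. Lengths are in m, angles in degrees, forces in N, time in s.
With the tool pointing down it reaches from about 0.4 to 0.825 m from the base axis. Payload 7 kg.
Tool frame: the origin (TCP) lies midway between the tips of the shut fingers; the grasp point (between the pads) lies ctrl.tcp_to_grasp behind it (ctrl.tcp_to_grasp is the distance from the TCP to the grasp point, in m); y points along the fingers, z is the direction in which the jaws open and shut, and the axes are right-handed (so a half turn about y gives the same grasp; the last joint's range is limited). The gripper opens to 88 mm and grips with 3 to 60 N. Pads are 19 mm wide; open, the fingers measure 130 mm over their backs; the gripper's body (78 mm by 193 mm) begins 47 mm behind the grasp point.
Start: joints at [80.564, 20.546, 0.682, 0, -70.136, -16.507], TCP at [0.295, 0.607, 0.227] pointing down, gripper open.
Joint ranges: [-176.03, 176.03], [-82.01, 121.73], [-58.28, 71.71], [-173.87, 95.51], [-174.79, -0.11], [-173.66, 173.66]. Speed limits (degrees/s): [136.94, 136.94, 172.46, 180, 180, 180].

## Interface

Orientations are given as [roll, pitch, yaw] about the fixed x, y, z axes, in that order (R = Rz(yaw) Ry(pitch) Rx(roll)).
In Python, from plant import ctrl, snapshot, silhouettes gives the robot as it stands.
- The arm moves only by the shell command python3 -m pendant 'ROWS'. ROWS is JSON, a list that holds one entry, the list of rows, each a list of 7 numbers: the shift along the tool's x, y, z in cm, then the turn, a rotation vector about the tool's x, y, z in degrees, then the opening, from 0 (shut) to 1 (fully open). In form: [[[x, y, z, rx, ry, rz, hand], ...]]. A call has 1 to 12 rows; each row shifts and turns the commanded pose from where the row before left it, along the tool's axes as they then stand; what a row does not reach is not made up. A row lasts 1/12 s, in which the tool goes at most 41.7 mm and 7.16 degrees, less where a joint would pass 70% of its speed; a pose out of reach is approached as far as the arm can. A call with a gripper value outside its range is refused whole. The fingers move at their own pace and stop on an object; the grip force is fixed at half the most. Time passes only in rows, so rows that do not move let the fingers close. It gives the time, the measured TCP pose, the force and the opening at its end, in the units of the state.
- ctrl.get_obs(): the state, without advancing time (a new reading comes with each control period).
- snapshot(name): name is "scene" or "side" or "wrist"; returns a dict with "image" (480x640x3 uint8, red, green, blue), "camera_matrix" (3x3 intrinsics, pixels), "eye" and "orientation" of the camera in the world; the wrist camera has in their place "mount" (4x4, takes a point from camera to tool coordinates, whose origin is the TCP and whose axes are the tool frame's). Camera axes: x right, y down, z forward; pixel columns grow to the right and rows downward; lengths in m; the calibration is good to about 2 mm. A picture is of the moment at which its call begins: read the wrist's pose just before it. There is no depth.
- ctrl.close_job(): hands the job in, once; it reports no verdict.
Trained networks look in a picture, given as the dict that the camera call returned (one of the last four; its "shot" number tells which), for a name from the list of things; names that differ only in an ending like _2 or _b are one class to them, and where a whole thing is asked for, a point or a joint stands for the part that bears it (a point fixed in the world has none). Each returns a list of dicts, best first, with "confidence" (0 to 1); they miss things now and then, are a little off and sometimes report something else, mostly with a low value. They report only what shows in the picture. A call takes as long as a camera call. They do not tell look-alikes from the thing itself.
- silhouettes(picture, thing): "mask" (480x640 bool, what is visible of it) and "bbox" ([left, top, width, height] in pixels, round what is visible of it).
The state is a dict: "clock": time; "joint_pos": joint angles; "qvel": joint speeds; "tau": joint torques, N m; "tool_pos": TCP position; "orientation": TCP orientation; "force": force on the tool from outside, world axes, zero at the start; "moment": the same for the moment, N m; "opening": finger opening in m.
Only numpy, scipy, OpenCV 4.12 (cv2) and the standard library are available. Lean on these libraries where they do the work, as an engineer would, in place of code of your own. Each camera call takes 0.05 s, during which the arm holds its last target.

## Working session

There is one attempt and no reset: what is moved stays moved. The work goes in short steps, Python scripts to look and compute and a shell command to move; the robot and the scene stay as the last step left them, time stands still between calls to the robot, and variables do not carry over. Pictures are saved under pics/ and viewed, and the job is handed in when it is done.

```bash
ls; mkdir -p pics
python3 - <<'E'
from plant import ctrl, snapshot, silhouettes
import cv2, numpy as np
print(ctrl.get_obs()); print(ctrl.tcp_to_grasp)
for n in ["scene","side","wrist"]:
    s=snapshot(n); cv2.imwrite(f"pics/{n}0.png",s["image"][:,:,::-1])
    print(n,{k:(np.round(v,4).tolist() if k!="shot" else v) for k,v in s.items() if k!="image"})
    for t in ["rack","rail","box","stored_a","cone","mug"]:
        for d in silhouettes(s,t): print(t,round(d["confidence"],2),d["bbox"])
E
```

```text
pics
{'clock': 0.0, 'joint_pos': array([ 8.05626188e+01,  2.05889413e+01,  6.33841159e-01, -2.08354794e-02,
       -7.01356099e+01, -1.65092597e+01]), 'qvel': array([-0.09593353,  0.01516748,  0.02019081,  0.05250312,  0.08908909,
       -0.01063636]), 'tau': array([-1.41306173e-03, -5.82718527e+01,  2.93050110e+01,  6.99699014e+00,
        6.95468858e-03, -1.54247537e-04]), 'tool_pos': array([0.29511606, 0.60652153, 0.2256491 ]), 'orientation': array([-8.99074631e+01,  7.00030659e-03,  1.54046269e+02]), 'force': array([-1.06923842, -0.80007167, -0.09094372]), 'moment': array([-0.03436574, -0.03302161,  0.0016017 ]), 'opening': 0.08758445004674774}
0.0188
scene {'camera_matrix': [[465.4559, 0.0, 315.2236], [0.0, 465.4559, 241.5485], [0.0, 0.0, 1.0]], 'eye': [1.3345, -0.2094, 0.6283], 'orientation': [-126.934, 0.0697, 76.8026], 'shot': 1}
rack 0.82 [203.5, 202.4, 215.7, 108.1]
rail 0.81 [215.9, 206.5, 178.9, 55.9]
rail 0.62 [226.8, 212.1, 28.3, 48.7]
rail 0.56 [247.4, 246.9, 39.8, 24.2]
rail 0.47 [334.9, 177.4, 23.0, 44.6]
box 0.92 [437.5, 203.7, 49.0, 41.5]
box 0.74 [222.9, 213.9, 34
[... 343 characters left out ...]
 [-130.6135, 0.7273, -151.2509], 'shot': 2}
rack 0.82 [269.0, 181.8, 112.0, 171.3]
rail 0.58 [312.6, 187.9, 70.8, 130.1]
box 0.88 [215.8, 373.8, 74.9, 62.8]
box 0.71 [379.8, 217.2, 56.4, 32.7]
box 0.62 [266.7, 172.4, 46.9, 39.8]
box 0.6 [355.5, 158.6, 28.5, 23.0]
stored_a 0.78 [296.2, 269.3, 55.7, 50.1]
stored_a 0.76 [329.9, 214.1, 52.6, 38.5]
cone 0.89 [373.8, 297.8, 28.6, 52.7]
cone 0.62 [382.1, 214.8, 53.8, 38.2]
mug 0.91 [424.8, 161.2, 54.0, 47.0]
wrist {'camera_matrix': [[344.8091, 0.0, 322.2536], [0.0, 344.8091, 236.0675], [0.0, 0.0, 1.0]], 'mount': [[-0.0005, 0.9698, 0.2439, -0.0661], [0.0013, -0.2439, 0.9698, -0.1583], [1.0, 0.0008, -0.0012, 0.0007], [0.0, 0.0, 0.0, 1.0]], 'shot': 3}
```

View pics/scene0.png

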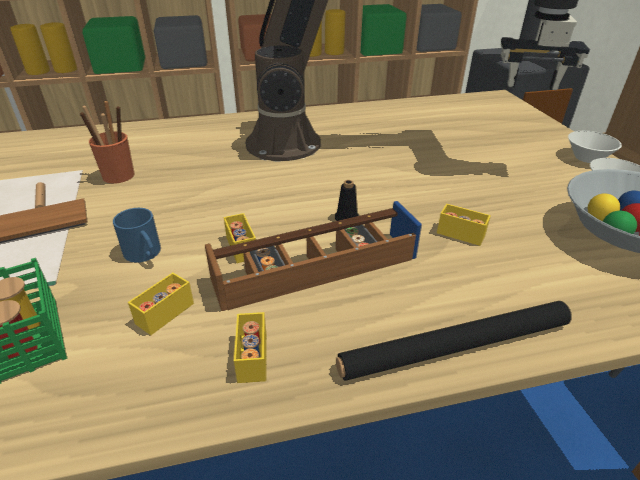

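View pics/side0.png

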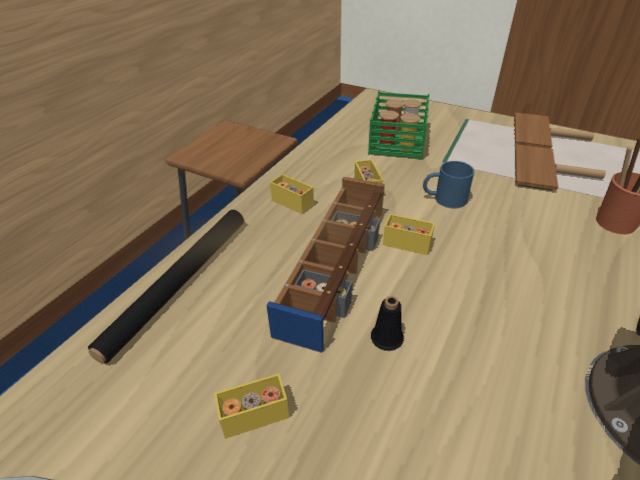

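View pics/wrist0.png

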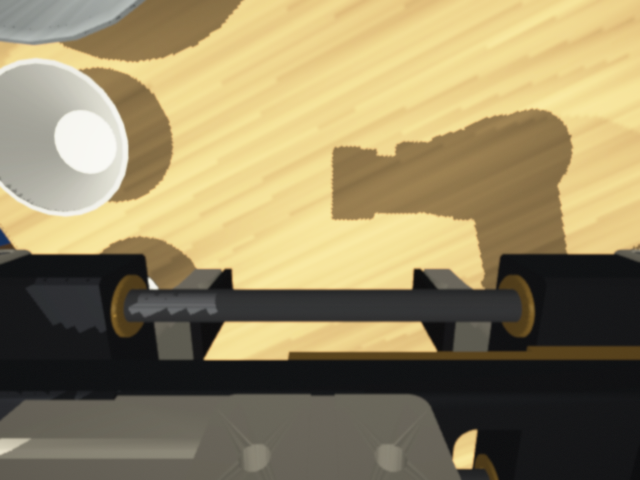

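```bash
cat > h.py <<'E'
import numpy as np, cv2
from scipy.spatial.transform import Rotation as Ro
from scipy.optimize import least_squares
def cam(s):
    return s["camera_matrix"],np.array(s["eye"]),Ro.from_euler('xyz',s["orientation"],degrees=True).as_matrix()
def ray(c,uv,z):
    K,e,R=c; d=R@np.linalg.solve(K,np.array([uv[0],uv[1],1.])); return e+d*(z-e[2])/d[2]
def proj(c,P):
    K,e,R=c; q=(np.atleast_2d(P)-e)@R; q=q@K.T; return q[:,:2]/q[:,2:]
def T2(p,P):  # p=(x,y,yawdeg)
    P=np.atleast_2d(P); a=np.radians(p[2]); c,s=np.cos(a),np.sin(a)
    return np.c_[p[0]+c*P[:,0]-s*P[:,1],p[1]+s*P[:,0]+c*P[:,1],P[:,2]]
E
python3 - <<'E'
from h import *
from plant import snapshot
import pickle
S={n:snapshot(n) for n in["scene","side"]}
pickle.dump(S,open("s0.pkl","wb"))
C={n:cam(S[n]) for n in S}
print("box scene",ray(C["scene"],(239,222),.055),"side",ray(C["side"],(409,224),.055))
print("cone side",ray(C["side"],(388,340),0),"mug",ray(C["side"],(453,200),0))
print("yellow others", [ray(C["side"],p,.055).round(3) for p in [(252,395),(292,185),(367,168)]])
def crop(n,x,y,w,h,k,f):
    im=S[n]["image"][y:y+h,x:x+w,::-1]; cv2.imwrite(f,cv2.resize(im,None,fx=k,fy=k,interpolation=cv2.INTER_CUBIC))
crop("scene",200,170,230,150,3,"pics/c1.png"); crop("side",255,160,200,200,3,"pics/c2.png")
E
```

```text
box scene [ 0.48497297 -0.1809236   0.055     ] side [ 0.50474251 -0.181711    0.055     ]
cone side [0.43876169 0.08341426 0.        ] mug [ 0.46058487 -0.39244467  0.        ]
yellow others [array([0.566, 0.312, 0.055]), array([ 0.809, -0.193,  0.055]), array([ 0.68 , -0.348,  0.055])]
```

View pics/c1.png

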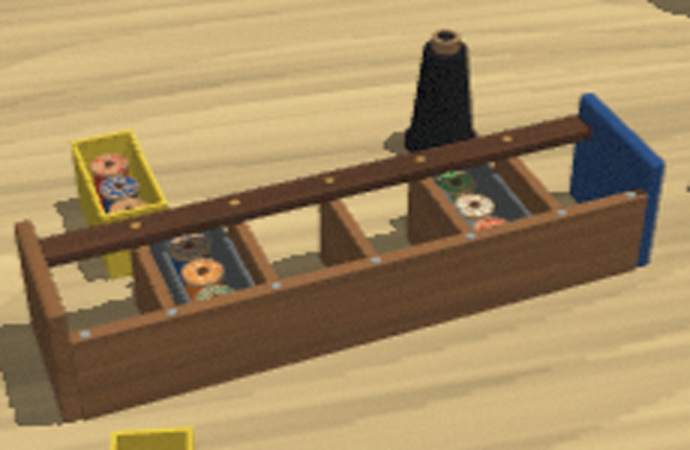

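View pics/c2.png

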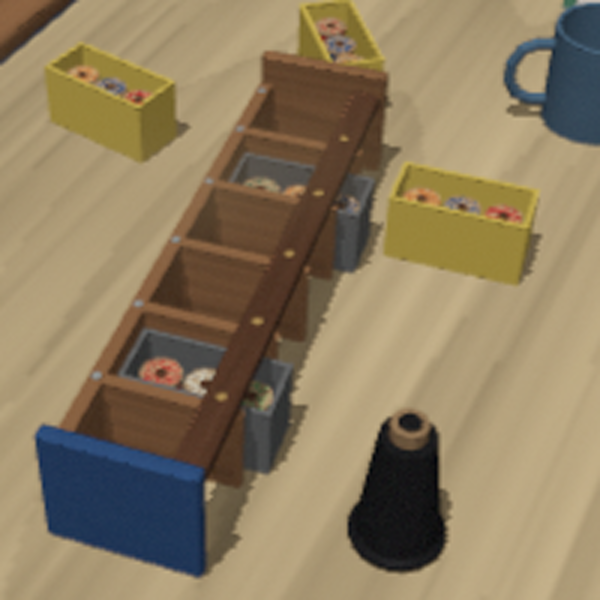

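Run:
```python
from h import *
import pickle
S=pickle.load(open("s0.pkl","rb")); C={n:cam(S[n]) for n in S}
def crop(n,x,y,w,h,k,f):
    im=S[n]["image"][y:y+h,x:x+w,::-1]; cv2.imwrite(f,cv2.resize(im,None,fx=k,fy=k,interpolation=cv2.INTER_CUBIC))
crop("side",375,205,70,55,10,"pics/c3.png"); crop("scene",215,205,60,60,10,"pics/c4.png")
sc=np.array([(136,226),(235,203),(330,180),(420,160),(507,139)])/3+[200,170]
sd=np.array([(344,138),(318,192),(289,253),(257,321),(221,397)])/3+[255,160]
P=np.array([[-.036,y,.075] for y in (-.136,-.068,0,.068,.136)])
blue=np.array([[-.05,.212,0],[.05,.212,.09],[-.05,.212,.09]])
bsd=np.array([(203,575),(38,430),(205,472)])/3+[255,160]
def f(p):
    W=T2(p,P); return np.r_[proj(C["scene"],W)-sc,proj(C["side"],W)-sd,proj(C["side"],T2(p,blue))-bsd].ravel()
r=least_squares(f,[.58,0,0]); print(r.x,f(r.x).reshape(-1,2).round(1).tolist())
```

```text
[ 0.61209129 -0.03887499  9.19140566] [[-0.5, 0.1], [-0.5, -0.2], [-0.6, -0.0], [-0.4, -0.6], [-0.5, -0.5], [-0.3, -0.7], [-0.1, -0.5], [0.1, -0.7], [0.3, -0.9], [0.6, -1.1], [0.2, 0.9], [-1.4, 1.1], [-1.2, 2.2]]
```

View pics/c3.png

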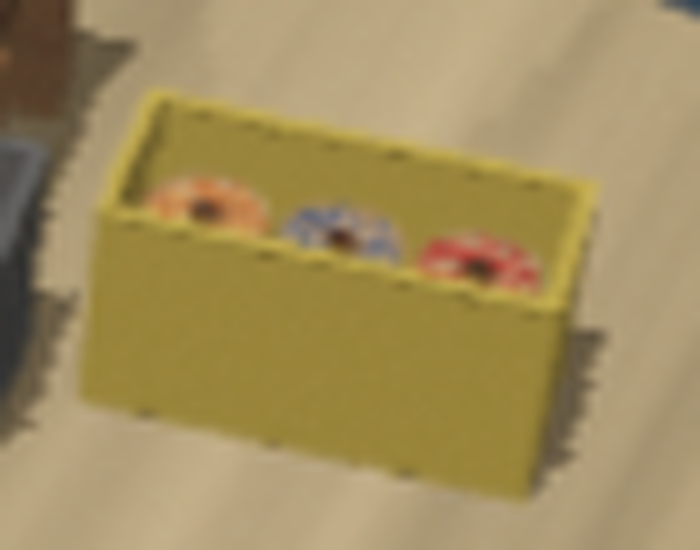

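View pics/c4.png

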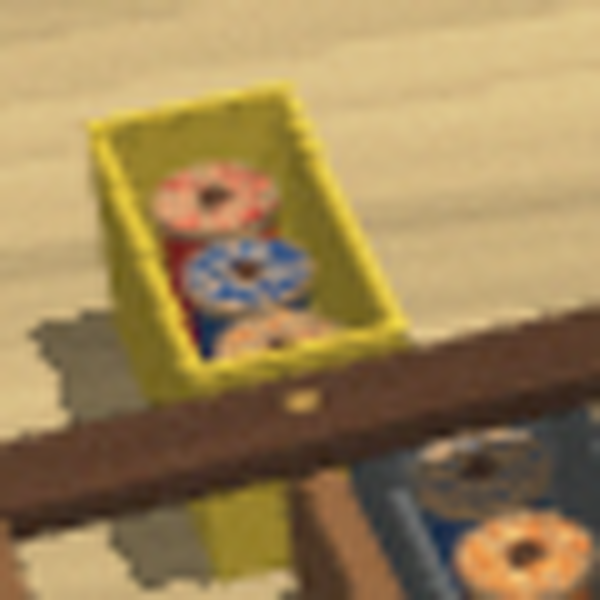

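Run:
```python
from h import *
import pickle
from plant import snapshot, silhouettes
S=pickle.load(open("s0.pkl","rb")); C={n:cam(S[n]) for n in S}
X,Y,H=.05,.023,.055
sdP=np.array([[X,-Y,H],[-X,-Y,H],[-X,Y,H],[X,Y,H],[X,Y,0],[-X,Y,0]])
sd=np.array([(15.5,9.5),(59.5,18.8),(56,31),(10,21.3),(8,40.3),(53,50)])+[375,205]
scP=np.array([[-X,-Y,H],[-X,Y,H],[X,Y,H],[X,-Y,H],[X,-Y,0]])
sc=np.array([(9,12),(29.3,8.7),(40.8,33),(19.2,38),(21.5,58)])+[215,205]
f=lambda p:np.r_[proj(C["side"],T2(p,sdP))-sd+.5,proj(C["scene"],T2(p,scP))-sc+.5].ravel()
r=least_squares(f,[.49,-.18,0]); print(r.x,f(r.x).reshape(-1,2).round(1).tolist())
rk=np.array([.6121,-.0389,9.19])
a=np.radians(rk[2]);R=np.array([[np.cos(a),-np.sin(a)],[np.sin(a),np.cos(a)]])
print("box in rack",(r.x[:2]-rk[:2])@R*1000, r.x[2]-rk[2])
cone=ray(C["side"],(388,337),0)[:2]; print("cone in rack",(cone-rk[:2])@R*1000)
cs=ray(C["scene"],(347,217),0)[:2]; print("cone2",cs,(cs-rk[:2])@R*1000)
print("mug",(np.array([.46,-.392])-rk[:2])@R*1000)
for y in (.17,.102,.034): print("rail",T2(rk,[[-.036,y,.075]]))
for x in (-.01,-.05,-.2,-.25): print("gap3",x,T2(rk,[[x,.034,0]]))
# overlay
o={}
for n in S:
    im=S[n]["image"][:,:,::-1].copy()
    for p,B in((r.x,[[sx*X,sy*Y,z] for z in(0,H) for sx,sy in((1,1),(1,-1),(-1,-1),(-1,1))]),(rk,[[sx*.05,sy*.212,z] for z in(0,.09) for sx,sy in((1,1),(1,-1),(-1,-1),(-1,1))]),
      *[(rk,[[-.01+sx*.05,y+sy*.023,z] for z in(0,H) for sx,sy in((1,1),(1,-1),(-1,-1),(-1,1))]) for y in (.102,-.102)]):
        q=proj(C[n],T2(p,B))
        for k in(0,4): cv2.polylines(im,[np.round(q[k:k+4]*16).astype(int)],True,(0,255,0),1,cv2.LINE_AA,4)
    x,y=(200,170) if n=="scene" else (255,160)
    cv2.imwrite(f"pics/ov_{n}.png",cv2.resize(im[y:y+200,x:x+240],None,fx=3,fy=3))
```

```text
[ 0.50340323 -0.18252514  7.68943236] [[-0.1, -0.9], [0.9, -0.6], [0.3, 0.0], [-0.1, -0.6], [0.1, -0.4], [-0.3, 0.4], [0.1, 0.3], [0.2, -0.5], [0.3, 0.0], [0.1, -0.2], [0.6, 0.5]]
box in rack [-130.2397687  -124.42175096] -1.500567638544596
cone in rack [-150.04234906  141.94921237]
cone2 [0.44214247 0.07794232] [-149.11522085  142.48628345]
mug [-206.54087961 -324.27593967]
rail [[0.54941158 0.12316839 0.075     ]]
rail [[0.56027178 0.05604122 0.075     ]]
rail [[ 0.57113199 -0.01108594  0.075     ]]
gap3 -0.01 [[ 0.59679826 -0.00693351  0.        ]]
gap3 -0.05 [[ 0.55731169 -0.01332186  0.        ]]
gap3 -0.2 [[ 0.40923707 -0.0372782   0.        ]]
gap3 -0.25 [[ 0.35987886 -0.04526364  0.        ]]
```

View pics/ov_scene.png

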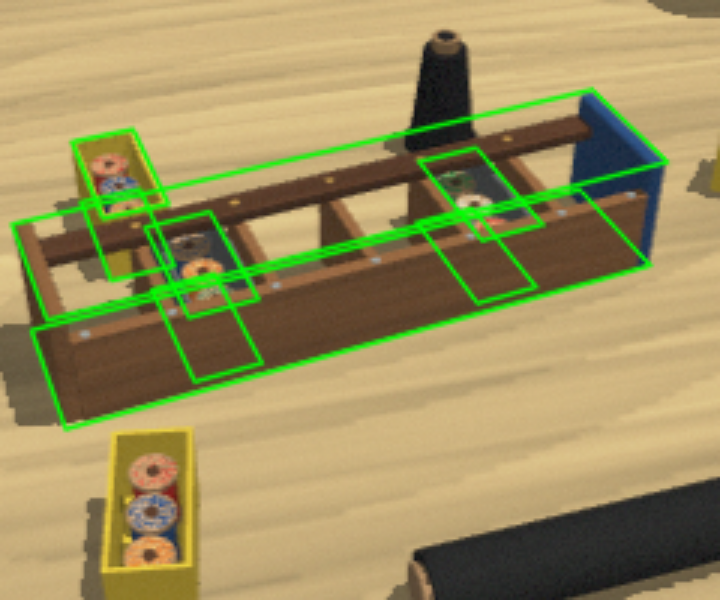

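View pics/ov_side.png

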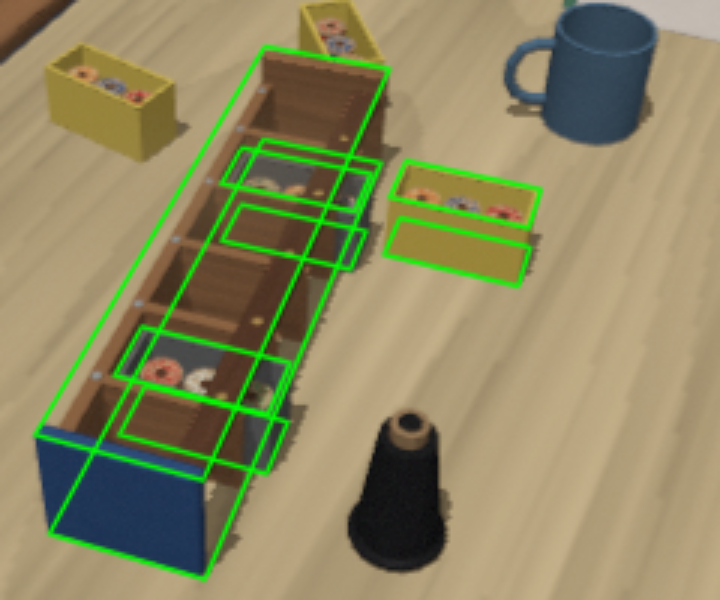

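```bash
cat >> h.py <<'E'
RK=np.array([.6121,-.0389,9.19])
def state():
    from plant import ctrl
    o=ctrl.get_obs(); R=Ro.from_euler('xyz',o["orientation"],degrees=True).as_matrix(); return o,R
def W2R(p):
    a=np.radians(RK[2]);Rr=np.array([[np.cos(a),-np.sin(a)],[np.sin(a),np.cos(a)]]); return (np.asarray(p)[:2]-RK[:2])@Rr*1000
def report():
    o,R=state()
    print("t",round(o["clock"],2),"tcp",o["tool_pos"].round(4),"rack mm",W2R(o["tool_pos"]).round(1),"z",round(o["tool_pos"][2]*1000,1),"F",o["force"].round(1),"op",round(o["opening"],4),"q",o["joint_pos"].round(1))
    print("yaw tool z rel rack",round((np.degrees(np.arctan2(R[1,2],R[0,2]))-RK[2]+180)%360-180,2),"tool x rel rack",round((np.degrees(np.arctan2(R[1,0],R[0,0]))-RK[2]+180)%360-180,2),"tool y",R[:,1].round(3))
def to(x,y,z):
    "target in rack mm -> tool shift cm"
    o,R=state(); t=T2(RK,[[x/1000,y/1000,z/1000]])[0]
    d=t-o["tool_pos"]; print("shift cm",(R.T@d*100).round(2),"world",t.round(4))
E
python3 - <<'E'
from h import *
report(); to(-36,170,150)
E
```

```text
t 1.15 tcp [0.2953 0.607  0.2266] rack mm [-209.6  688.2] z 226.6 F [ 1.1 -0.5 -0.4] op 0.0877 q [ 80.6  20.5   0.7   0.  -70.1 -16.5]
yaw tool z rel rack -125.13 tool x rel rack 144.87 tool y [ 0.  0. -1.]
shift cm [-44.01   7.66  32.39] world [0.5494 0.1232 0.15  ]
```

```bash
python3 -m pendant '[[[0,0,0,0,6.86,0,0],[0,0,0,0,6.86,0,0],[0,0,0,0,6.86,0,0],[0,0,0,0,6.86,0,0],[0,0,0,0,6.86,0,0],[0,0,0,0,6.86,0,0],[0,0,0,0,6.86,0,0],[0,0,0,0,6.86,0,0],[0,0,0,0,0,0,0]]]'
python3 - <<'E'
from h import *
report(); to(-36,170,150)
E
```

```text
clock: 1.9
tool_pos: [0.2953, 0.6069, 0.2265]
orientation: [-90.0, 0.0, 98.9]
force: [-0.1, -0.0, -0.2]
opening: 0.033
t 1.9 tcp [0.2953 0.6069 0.2265] rack mm [-209.6  688.1] z 226.5 F [-0.1 -0.  -0.2] op 0.033 q [ 80.6  20.5   0.7  -0.  -70.1 -71.7]
yaw tool z rel rack 179.66 tool x rel rack 89.66 tool y [-0. -0. -1.]
shift cm [-51.71   7.65 -17.66] world [0.5494 0.1232 0.15  ]
```

```bash
python3 -m pendant '[[[-2.87,0,-0.98,0,-0.34,0,0],[-2.87,0,-0.98,0,0,0,0],[-2.87,0,-0.98,0,0,0,0],[-2.87,0,-0.98,0,0,0,0],[-2.87,0,-0.98,0,0,0,0],[-2.87,0,-0.98,0,0,0,0],[-2.87,0,-0.98,0,0,0,0],[-2.87,0,-0.98,0,0,0,0],[-2.87,0,-0.98,0,0,0,0],[-2.87,0,-0.98,0,0,0,0],[-2.87,0,-0.98,0,0,0,0],[-2.87,0,-0.98,0,0,0,0]]]'; python3 -m pendant '[[[-2.87,0,-0.98,0,0,0,0],[-2.87,0,-0.98,0,0,0,0],[-2.87,0,-0.98,0,0,0,0],[-2.87,0,-0.98,0,0,0,0],[-2.87,0,-0.98,0,0,0,0],[-2.87,0,-0.98,0,0,0,0],[0,0,0,0,0,0,0],[0,0,0,0,0,0,0]]]'
python3 - <<'E'
from h import *
report(); to(-36,170,110)
E
```

```text
clock: 2.9
tool_pos: [0.4686, 0.2853, 0.2269]
orientation: [-90.0, -0.0, 99.8]
force: [0.8, -0.0, 0.5]
opening: 0.0004
clock: 3.57
tool_pos: [0.555, 0.1251, 0.2264]
orientation: [-90.0, 0.0, 99.6]
force: [-1.2, -0.2, 0.1]
opening: 0.0001
t 3.57 tcp [0.555  0.1251 0.2264] rack mm [-30.2 171. ] z 226.4 F [-1.2 -0.2  0.1] op 0.0001 q [ 32.4  10.6 -13.    0.  -66.4 -22.8]
yaw tool z rel rack -179.63 tool x rel rack 90.37 tool y [-0. -0. -1.]
shift cm [-0.09 11.64  0.58] world [0.5494 0.1232 0.11  ]
```

```bash
python3 -m pendant '[[[0,2.5,0.2,0,0.35,0,0],[0,2.5,0.2,0,0,0,0],[0,2.5,0.15,0,0,0,0],[-0.1,2.5,0,0,0,0,0],[0,2.5,0,0,0,0,0],[0,0.8,0,0,0,0,0],[0,0,0,0,0,0,0]]]'
python3 - <<'E'
from h import *
from plant import snapshot
report(); to(-36,170,75)
for n,(x,y) in {"side":(240,180),"scene":(300,120)}.items():
    im=snapshot(n)["image"][y:y+200,x:x+240,::-1]; cv2.imwrite(f"pics/a_{n}.png",cv2.resize(im,None,fx=3,fy=3))
E
```

```text
clock: 4.15
tool_pos: [0.5477, 0.1247, 0.0916]
orientation: [-89.8, 0.1, 99.3]
force: [-0.0, -0.6, 0.6]
opening: 0.0004
t 4.15 tcp [0.5477 0.1247 0.0916] rack mm [-37.4 171.8] z 91.6 F [-0.  -0.6  0.6] op 0.0004 q [ 32.8  17.3 -23.6  -0.  -49.4 -23.5]
yaw tool z rel rack -179.89 tool x rel rack 90.11 tool y [-0.004 -0.002 -1.   ]
shift cm [-0.17  1.66 -0.15] world [0.5494 0.1232 0.075 ]
```

View pics/a_side.png

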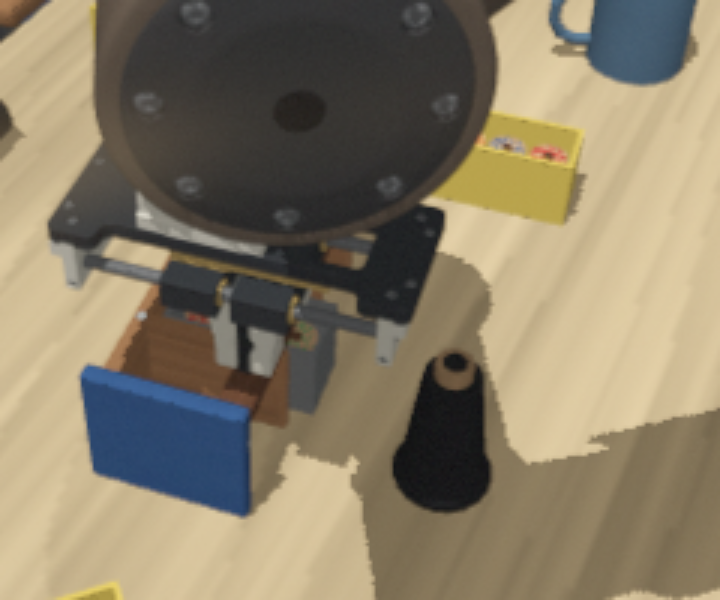

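View pics/a_scene.png

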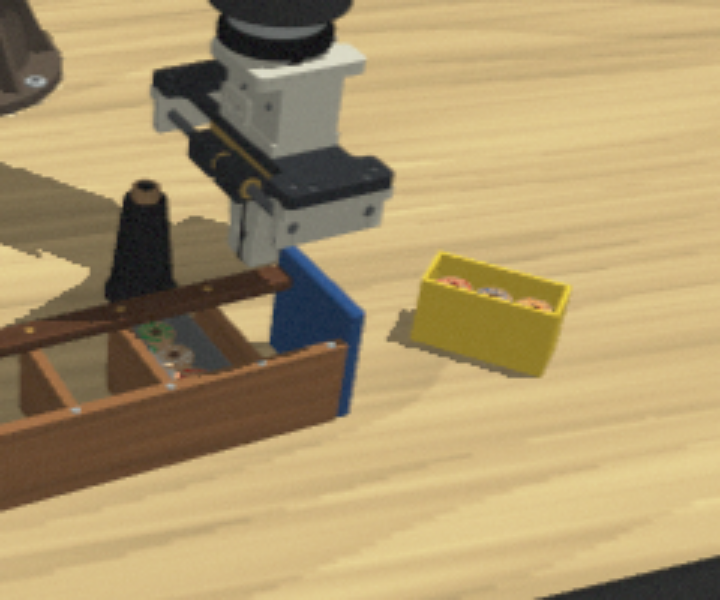

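```bash
python3 -m pendant '[[[-0.1,0.4,-0.1,0,0,0,0],[0,0.4,0,0,0,0,0],[0,0.4,0,0,0,0,0],[0,0.2,0,0,0,0,0],[0,0,0,0,0,0,0],[0,0,0,0,0,0,0]]]'
python3 - <<'E'
from h import *
report()
E
```

```text
clock: 4.75
tool_pos: [0.5504, 0.1238, 0.0796]
orientation: [-90.0, 0.0, 99.2]
force: [-0.7, 0.2, 0.7]
opening: 0.0005
t 4.75 tcp [0.5504 0.1238 0.0796] rack mm [-34.9 170.4] z 79.6 F [-0.7  0.2  0.7] op 0.0005 q [ 32.6  18.2 -24.2   0.  -47.6 -23.4]
yaw tool z rel rack 179.98 tool x rel rack 89.98 tool y [-0. -0. -1.]
```

```bash
python3 -m pendant '[[[0,0.1,0,0,0,0,0],[0,0.1,0,0,0,0,0],[0,0.1,0,0,0,0,0],[0,0.1,0.1,0,0,0,0],[0,0.05,0,0,0,0,0],[0,0,0,0,0,0,0]]]'
python3 - <<'E'
from h import *
report()
E
```

```text
clock: 5.25
tool_pos: [0.5494, 0.1237, 0.0753]
orientation: [-90.0, 0.0, 99.2]
force: [-1.5, -0.3, 3.5]
opening: 0.0004
t 5.25 tcp [0.5494 0.1237 0.0753] rack mm [-36.  170.5] z 75.3 F [-1.5 -0.3  3.5] op 0.0004 q [ 32.6  18.4 -24.6   0.  -47.  -23.4]
yaw tool z rel rack 179.99 tool x rel rack 89.99 tool y [ 0. -0. -1.]
```

```bash
python3 -m pendant '[[[0,0.08,0,0,0,0,0],[0,0,0,0,0,0,0],[-0.3,0,0,0,0,0,0],[-0.5,0,0,0,0,0,0]]]'
python3 - <<'E'
from h import *
report()
E
```

```text
clock: 5.58
tool_pos: [0.5517, 0.1171, 0.0753]
orientation: [-90.2, -0.1, 99.2]
force: [-1.0, 3.7, 6.7]
opening: 0.0007
t 5.58 tcp [0.5517 0.1171 0.0753] rack mm [-34.7 163.6] z 75.3 F [-1.   3.7  6.7] op 0.0007 q [ 31.9  18.4 -24.6  -0.  -46.8 -22.6]
yaw tool z rel rack -179.96 tool x rel rack 90.04 tool y [ 0.003  0.002 -1.   ]
```

```bash
python3 -m pendant '[[[-0.6,0,0,0,0,0,0],[-0.6,0,0,0,0,0,0],[-0.6,0,0,0,0,0,0],[-0.6,0,0,0,0,0,0],[-0.6,0,0,0,0,0,0],[-0.6,0,0,0,0,0,0],[-0.6,0,0,0,0,0,0],[-0.6,0,0,0,0,0,0],[-0.6,0,0,0,0,0,0],[-0.6,0,0,0,0,0,0],[0,0,0,0,0,0,0],[0,0,0,0,0,0,0]]]'
python3 - <<'E'
from h import *
report()
E
```

```text
clock: 6.58
tool_pos: [0.5617, 0.0566, 0.0753]
orientation: [-90.2, -0.0, 99.2]
force: [1.4, -2.0, 6.2]
opening: 0.0001
t 6.58 tcp [0.5617 0.0566 0.0753] rack mm [-34.5 102.4] z 75.3 F [ 1.4 -2.   6.2] op 0.0001 q [ 25.6  18.5 -24.5   0.1 -46.8 -16.5]
yaw tool z rel rack 179.99 tool x rel rack 89.99 tool y [ 0.003  0.001 -1.   ]
```

```bash
python3 -m pendant '[[[-0.6,0,0.05,0,0,0,0],[-0.6,0,0,0,0,0,0],[-0.6,0,0,0,0,0,0],[-0.6,0,0,0,0,0,0],[-0.6,0,0,0,0,0,0],[-0.6,0,0,0,0,0,0],[-0.6,0,0,0,0,0,0],[-0.6,0,0,0,0,0,0],[-0.6,0,0,0,0,0,0],[-0.6,0,0,0,0,0,0],[-0.6,0,0,0,0,0,0],[0,0,0,0,0,0,0]]]'
python3 - <<'E'
from h import *
report()
E
```

```text
clock: 7.58
tool_pos: [0.5717, -0.0087, 0.0753]
orientation: [-90.2, -0.0, 99.2]
force: [1.9, -0.4, 5.0]
opening: 0.0005
t 7.58 tcp [ 0.5717 -0.0087  0.0753] rack mm [-35.   36.3] z 75.3 F [ 1.9 -0.4  5. ] op 0.0005 q [ 18.7  19.1 -23.6   0.  -47.2  -9.6]
yaw tool z rel rack 179.99 tool x rel rack 89.99 tool y [ 0.003  0.001 -1.   ]
```

```bash
python3 -m pendant '[[[0,0,0,0,0,0,0],[0,0,0,0,0,0,0],[0,-1,0,0,0,0,0],[0,-2,0,0,0,0,0],[0,-2,0,0,0,0,0],[0,-1,1.5,0,0,0,0],[0,0,3,0,0,0,0],[0,0,3,0,0,0,0],[0,0,2,0,0,0,0],[0,0,0,0,0,0,0]]]'
python3 - <<'E'
from h import *
report();to(-130,-175,110)
E
```

```text
clock: 8.42
tool_pos: [0.4725, -0.0246, 0.1347]
orientation: [-89.9, -0.0, 99.1]
force: [0.0, -0.5, -1.0]
opening: 0.0005
t 8.42 tcp [ 0.4725 -0.0246  0.1347] rack mm [-135.5   36.4] z 134.7 F [ 0.  -0.5 -1. ] op 0.0005 q [ 20.9   6.4 -31.4  -0.1 -52.3 -11.7]
yaw tool z rel rack 179.93 tool x rel rack 89.93 tool y [-0.001  0.001 -1.   ]
shift cm [-21.14   2.45  -0.58] world [ 0.5117 -0.2324  0.11  ]
```

```bash
python3 -m pendant '[[[-1.5,0,0,0,0,0,0],[-2.5,0,0,0,0,0,0],[-2.5,0,-0.2,0,0,0,0],[-2.5,0,-0.2,0,0,0,0],[-2.5,0,-0.2,0,0,0,0],[-2.5,0,0,0,0,0,0],[-2.5,0,0,0,0,0,0],[-2.5,0,0,0,0,0,0],[-1.5,1,0,0,0,0,0],[-0.6,1.5,0,0,0,0,0],[0,0,0,0,0,0,0],[0,0,0,0,0,0,0]]]'
python3 - <<'E'
from h import *
report();to(-130,-174,40)
from plant import snapshot
for n,(x,y) in {"side":(300,100),"scene":(150,120)}.items():
    im=snapshot(n)["image"][y:y+200,x:x+240,::-1]; cv2.imwrite(f"pics/b_{n}.png",cv2.resize(im,None,fx=3,fy=3))
E
```

```text
clock: 9.42
tool_pos: [0.5155, -0.2314, 0.1088]
orientation: [-89.9, -0.0, 99.1]
force: [-0.1, 1.4, -0.2]
opening: 0.0006
t 9.42 tcp [ 0.5155 -0.2314  0.1088] rack mm [-126.1 -174.6] z 108.8 F [-0.1  1.4 -0.2] op 0.0006 q [ -4.3  16.4 -22.2  -0.  -51.5  13.4]
yaw tool z rel rack 179.92 tool x rel rack 89.92 tool y [-0.002  0.    -1.   ]
shift cm [0.05 6.88 0.37] world [ 0.5116 -0.2314  0.04  ]
```

View pics/b_side.png

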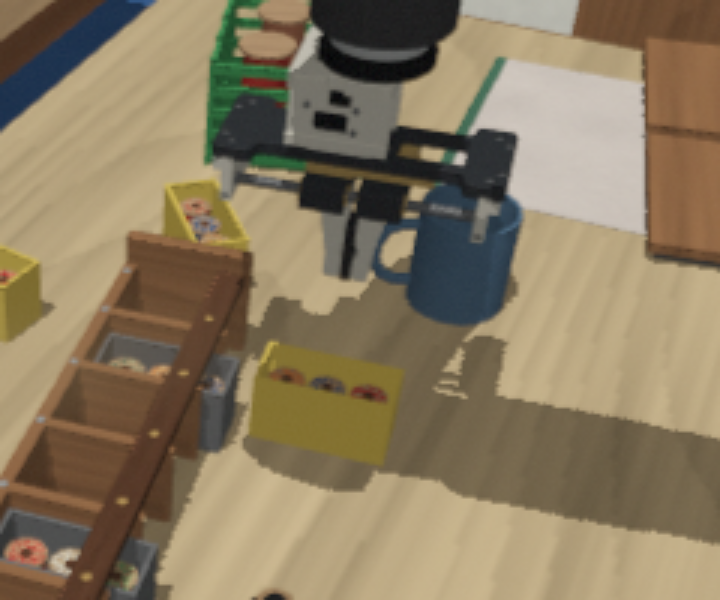

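View pics/b_scene.png

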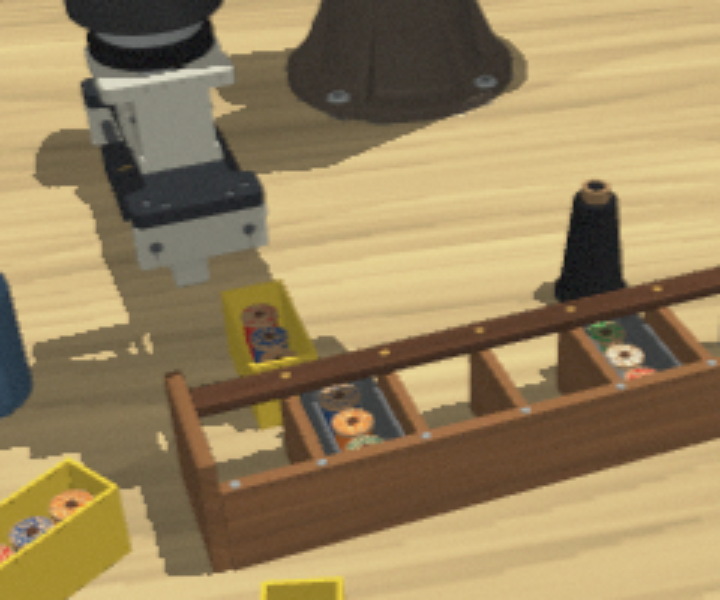

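```bash
python3 -m pendant '[[[0,1,0.2,0,0,0,0],[0,1.5,0.2,0,0,0,0],[0,1.5,0,0,0,0,0],[0,1.5,0,0,0,0,0],[0,1.2,0,0,0,0,0],[0,0.8,0,0,0,0,0],[0,0.3,0,0,0,0,0],[0,0,0,0,0,0,0],[0,0,0,0,0,0,0]]]'
python3 - <<'E'
from h import *
report();to(-130,-160,18)
E
```

```text
clock: 10.27
tool_pos: [0.5125, -0.2317, 0.0317]
orientation: [-90.0, 0.0, 99.2]
force: [0.7, 1.0, -0.0]
opening: 0.0006
t 10.27 tcp [ 0.5125 -0.2317  0.0317] rack mm [-129.1 -174.4] z 31.7 F [ 0.7  1.  -0. ] op 0.0006 q [ -4.4  21.7 -27.    0.  -41.3  13.6]
yaw tool z rel rack -179.99 tool x rel rack 90.01 tool y [ 0.001 -0.    -1.   ]
shift cm [1.44 1.37 0.09] world [ 0.5093 -0.2176  0.018 ]
```

```bash
python3 -m pendant '[[[0.5,0,0,0,0,0,0],[0.5,0,0,0,0,0,0],[0.4,0.2,0.1,0,0,0,0],[0,0.5,0,0,0,0,0],[0,0.5,0,0,0,0,0],[0,0.1,0,0,0,0,0],[0.2,0,0,0,0,0,0],[0.2,0,0,0,0,0,0],[0.2,0,0,0,0,0,0],[0.2,0,0,0,0,0,0],[0.2,0,0,0,0,0,0],[0.2,0,0,0,0,0,0]]]'
python3 - <<'E'
from h import *
report()
E
```

```text
clock: 11.27
tool_pos: [0.5068, -0.2062, 0.0183]
orientation: [-90.0, 0.0, 99.2]
force: [-0.3, -1.3, -0.7]
opening: 0.0002
t 11.27 tcp [ 0.5068 -0.2062  0.0183] rack mm [-130.6 -148.3] z 18.3 F [-0.3 -1.3 -0.7] op 0.0002 q [ -1.6  21.7 -29.6   0.  -38.8  10.8]
yaw tool z rel rack 179.97 tool x rel rack 89.97 tool y [-0. -0. -1.]
```

```bash
python3 -m pendant '[[[0.4,0,0,0,0,0,0],[0.6,0,0,0,0,0,0],[0.6,0,0,0,0,0,0],[0.6,0,0,0,0,0,0],[0.6,0,0,0,0,0,0],[0.6,0,0,0,0,0,0],[0.6,0,0,0,0,0,0],[0.6,0,0,0,0,0,0],[0.6,0,0,0,0,0,0],[0.6,0,0,0,0,0,0],[0.6,0,0,0,0,0,0],[0.4,0,0,0,0,0,0]]]'
python3 - <<'E'
from h import *
report();
from plant import snapshot
for n,(x,y) in {"side":(255,160),"scene":(180,140)}.items():
    im=snapshot(n)["image"][y:y+200,x:x+240,::-1]; cv2.imwrite(f"pics/c_{n}.png",cv2.resize(im,None,fx=3,fy=3))
E
```

```text
clock: 12.27
tool_pos: [0.496, -0.1385, 0.0183]
orientation: [-90.0, -0.0, 99.2]
force: [0.1, -1.7, -0.3]
opening: 0.0003
t 12.27 tcp [ 0.496  -0.1385  0.0183] rack mm [-130.5  -79.8] z 18.3 F [ 0.1 -1.7 -0.3] op 0.0003 q [  6.3  19.3 -33.7  -0.  -37.    2.9]
yaw tool z rel rack 179.99 tool x rel rack 89.99 tool y [ 0.  0. -1.]
```

View pics/c_side.png

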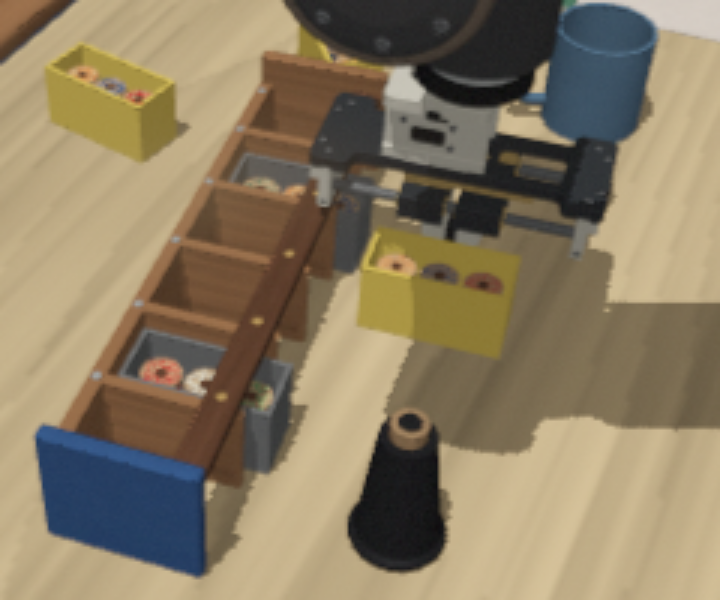

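View pics/c_scene.png

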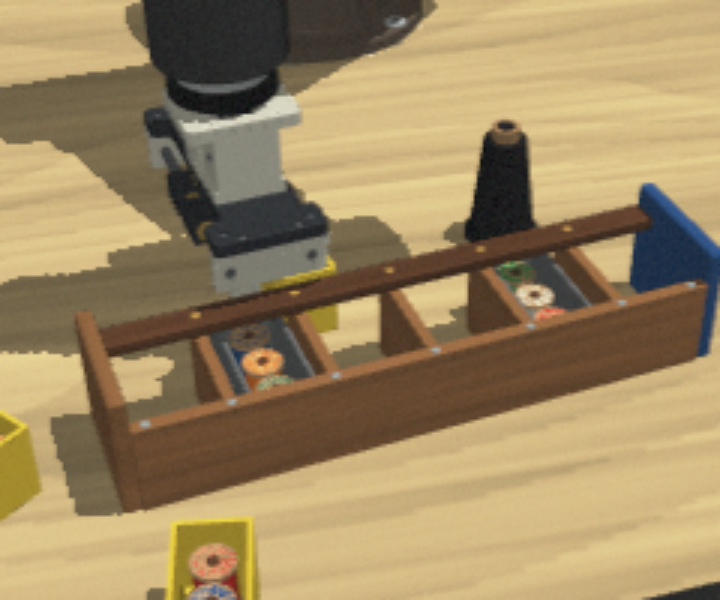

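```bash
python3 -m pendant '[[[0.4,0,0,0,0,0,0],[0.6,0,0,0,0,0,0],[0.6,0,0,0,0,0,0],[0.6,0,0,0,0,0,0],[0.6,0,0,0,0,0,0],[0.6,0,0,0,0,0,0],[0.6,0,0,0,0,0,0],[0.6,0,0,0,0,0,0],[0.6,0,0,0,0,0,0],[0.6,0,0,0,0,0,0],[0.6,0,0,0,0,0,0],[0.4,0,0,0,0,0,0]]]'
python3 - <<'E'
from h import *
report();
from plant import snapshot
import pickle
S={n:snapshot(n) for n in["scene","side"]}; pickle.dump(S,open("s1.pkl","wb"))
for n,(x,y,w,h) in {"side":(350,220,90,80),"scene":(240,180,90,90)}.items():
    im=S[n]["image"][y:y+h,x:x+w,::-1]; cv2.imwrite(f"pics/d_{n}.png",cv2.resize(im,None,fx=8,fy=8,interpolation=cv2.INTER_CUBIC)[:600])
E
```

```text
clock: 13.37
tool_pos: [0.4851, -0.0713, 0.0183]
orientation: [-90.0, -0.0, 99.2]
force: [0.5, -2.1, 2.0]
opening: 0.0005
t 13.37 tcp [ 0.4851 -0.0713  0.0183] rack mm [-130.5  -11.7] z 18.3 F [ 0.5 -2.1  2. ] op 0.0005 q [ 14.7  17.5 -36.8  -0.  -35.7  -5.5]
yaw tool z rel rack 179.99 tool x rel rack 89.99 tool y [-0.  0. -1.]
```

View pics/d_side.png

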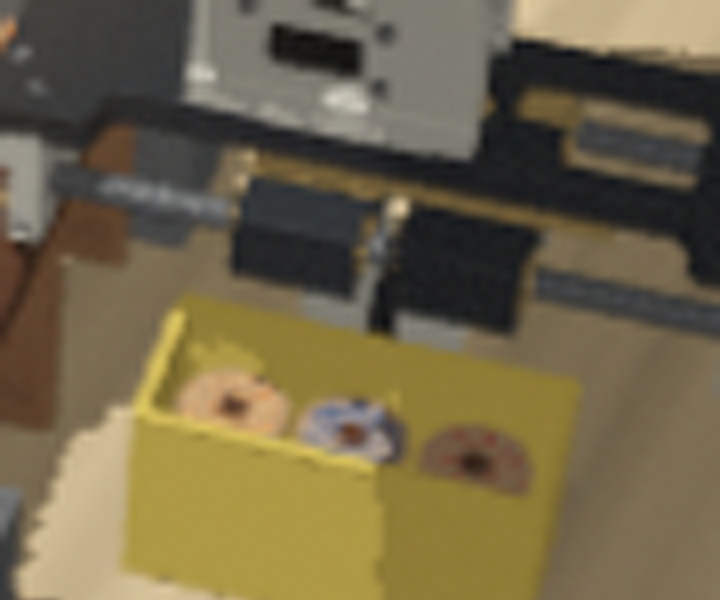

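View pics/d_scene.png

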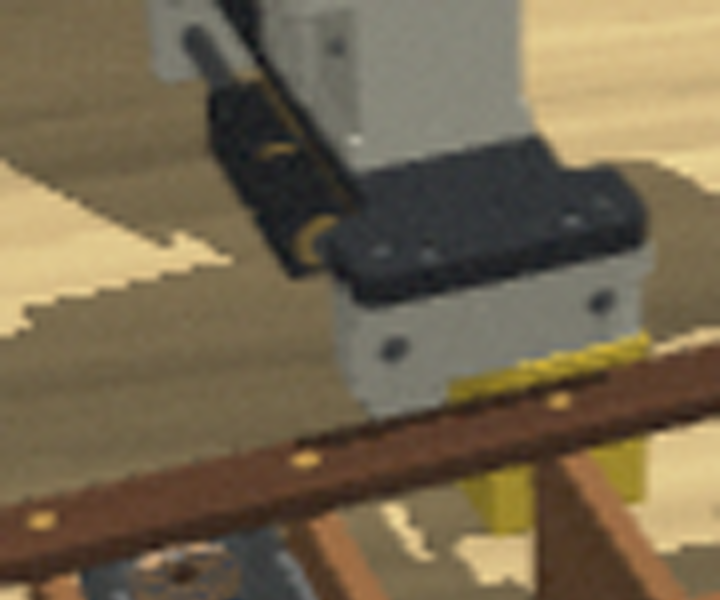

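```bash
cat >> h.py <<'E'
X,Y,H=.05,.023,.055
def fitbox(S,sdP,sd,scP,sc,p0):
    C={n:cam(S[n]) for n in S}
    sdP=np.array(sdP)*[X,Y,H]; scP=np.array(scP).reshape(-1,3)*[X,Y,H]; sd=np.array(sd); sc=np.array(sc).reshape(-1,2)
    f=lambda p:np.r_[proj(C["side"],T2(p,sdP))-sd+.5,proj(C["scene"],T2(p,scP))-sc+.5].ravel()
    r=least_squares(f,p0); print("box",r.x.round(4),"rack",W2R(r.x).round(1),"yaw",round(r.x[2]-RK[2],2),"res",f(r.x).reshape(-1,2).round(1).tolist())
E
python3 - <<'E'
from h import *
import pickle
S=pickle.load(open("s1.pkl","rb"))
sd=np.array([(183,297),(580,383),(137,410),(127,570)])/8+[350,220]
sc=np.array([(648,340),(495,533)])/8+[240,180]
fitbox(S,[[1,-1,1],[-1,-1,1],[1,1,1],[1,1,0]],sd,[[1,1,1],[1,-1,0]],sc,[.49,-.05,9])
cv2.imwrite("pics/e.png",cv2.resize(S["side"]["image"][240:320,350:440,::-1],None,fx=7,fy=7,interpolation=cv2.INTER_CUBIC))
E
```

```text
box [ 0.4796 -0.0373  8.6628] rack [-130.5   22.7] yaw -0.53 res [[0.4, -1.0], [0.9, -0.2], [-0.2, 0.2], [-0.3, -0.2], [0.7, -0.1], [0.5, 0.6]]
```

View pics/e.png

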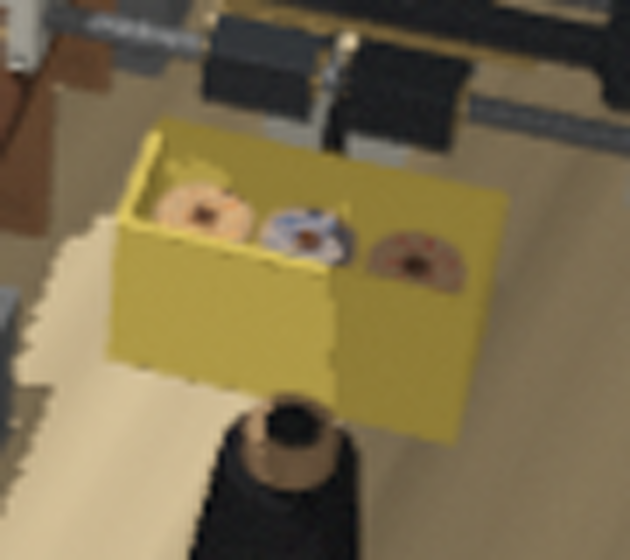

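```bash
python3 -m pendant '[[[0.3,0,0,0,0,0,0],[0.4,0,0,0,0,0,0],[0.3,0,0,0,0,0,0],[0.14,0,0,0,0,0,0],[0,0,0,0,0,0,0],[0,0,0,0,0,0,0]]]';  python3 - <<'E'
from h import *
report()
E
python3 -m pendant '[[[-0.5,0,0,0,0,0,0],[-1,0,0,0,0,0,0],[-0.5,-1,0,0,0,0,0],[0,-2,0,0,0,0,0],[0,-3,0,0,0,0,0],[0,-3,0,0,0,0,0],[0,-2,0,0,0,0,0],[0,0,0,0,0,0,0]]]'
python3 - <<'E'
from h import *
report(); to(-200,32,120)
from plant import snapshot
import pickle
S={n:snapshot(n) for n in["scene","side"]}; pickle.dump(S,open("s2.pkl","wb"))
for n,(x,y,w,h) in {"side":(340,220,100,80),"scene":(240,160,90,80)}.items():
    im=S[n]["image"][y:y+h,x:x+w,::-1]; cv2.imwrite(f"pics/f_{n}.png",cv2.resize(im,None,fx=7,fy=7,interpolation=cv2.INTER_CUBIC)[:600])
E
```

```text
clock: 13.97
tool_pos: [0.4835, -0.0606, 0.0182]
orientation: [-90.0, -0.0, 99.2]
force: [-0.1, 0.9, -0.5]
opening: 0.0001
t 13.97 tcp [ 0.4835 -0.0606  0.0182] rack mm [-130.5   -0.9] z 18.2 F [-0.1  0.9 -0.5] op 0.0001 q [ 16.   17.2 -37.2  -0.  -35.6  -6.8]
yaw tool z rel rack 179.98 tool x rel rack 89.98 tool y [-0.  0. -1.]
clock: 14.63
tool_pos: [0.4894, -0.0812, 0.1328]
orientation: [-90.4, 0.0, 99.2]
force: [1.0, -1.2, 0.1]
opening: 0.0003
t 14.63 tcp [ 0.4894 -0.0812  0.1328] rack mm [-127.9  -22.2] z 132.8 F [ 1.  -1.2  0.1] op 0.0003 q [ 13.4   8.4 -29.3   0.1 -51.9  -4.2]
yaw tool z rel rack 179.99 tool x rel rack 89.99 tool y [ 0.007  0.001 -1.   ]
shift cm [5.41 1.22 7.22] world [ 0.4096 -0.0393  0.12  ]
```

View pics/f_side.png

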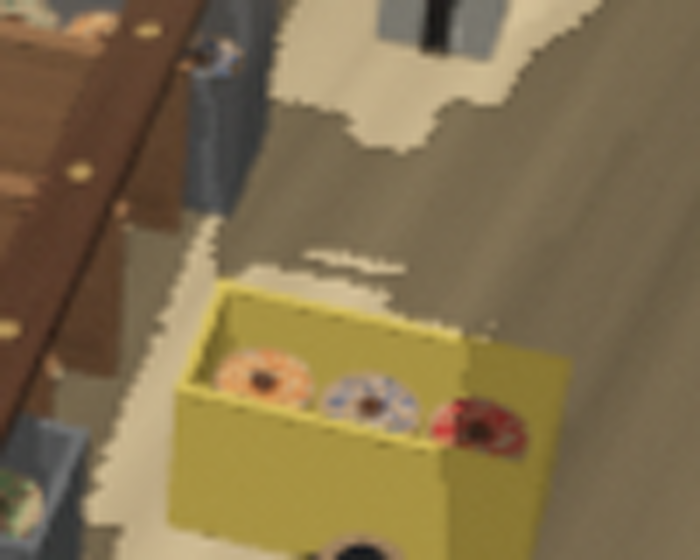

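View pics/f_scene.png

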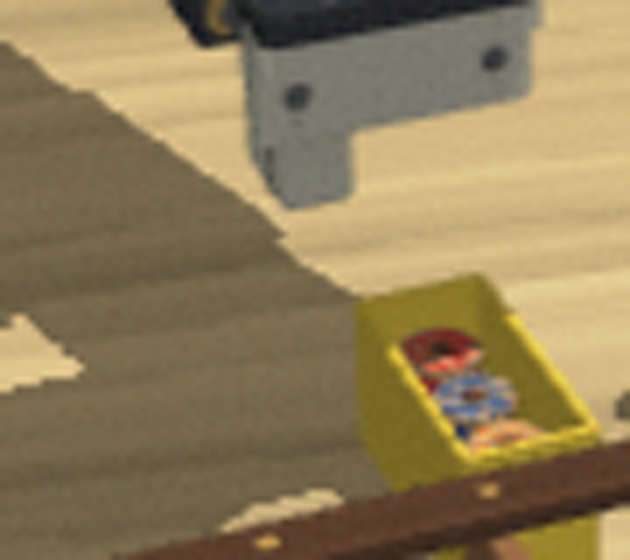

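Run:
```python
from h import *
import pickle
S=pickle.load(open("s2.pkl","rb"))
sd=np.array([(219,283),(572,360),(178,387),(168,523)])/7+[340,220]
sc=np.array([(357,300),(482,274),(601,437),(463,470)])/7+[240,160]
fitbox(S,[[1,-1,1],[-1,-1,1],[1,1,1],[1,1,0]],sd,[[-1,-1,1],[-1,1,1],[1,1,1],[1,-1,1]],sc,[.49,-.05,9])
```

```text
box [ 0.4789 -0.0272  8.991 ] rack [-129.7   32.8] yaw -0.2 res [[0.2, -1.0], [0.2, -0.5], [-0.3, -0.3], [-0.2, -0.1], [-0.2, 0.3], [0.5, -0.0], [0.4, -0.9], [0.4, -1.0]]
```

```bash
python3 -m pendant '[[[1,0,1,0,0,0,0],[1,0,1.5,0,0,0,0],[1,0,1.5,0,0,0,0],[1,0,1.5,0,0,0,0],[1,0,1.5,0,0,0,0],[0.5,0,0.3,0,0,0,0],[0,0,0,0,7,0,0],[0,0,0,0,7,0,0],[0,0,0,0,7,0,0],[0,0,0,0,7,0,0],[0,0,0,0,7,0,0],[0,0,0,0,7,0,0]]]'; python3 -m pendant '[[[0,0,0,0,7,0,0],[0,0,0,0,7,0,0],[0,0,0,0,7,0,0],[0,0,0,0,7,0,0],[0,0,0,0,7,0,0],[0,0,0,0,7,0,0],[0,0,0,0,5.7,0,0],[0,0,0,0,0,0,0],[0,0,0,0,0,0,0]]]'
python3 - <<'E'
from h import *
report(); to(-200,32,60)
E
```

```text
clock: 15.73
tool_pos: [0.4058, -0.0382, 0.1275]
orientation: [-89.9, 0.1, 56.8]
force: [-0.1, 0.8, 0.3]
opening: 0.0002
clock: 16.48
tool_pos: [0.4058, -0.0381, 0.1276]
orientation: [-90.0, 0.1, 9.6]
force: [0.6, -0.7, -0.1]
opening: 0.0003
t 16.48 tcp [ 0.4058 -0.0381  0.1276] rack mm [-203.6   33.7] z 127.6 F [ 0.6 -0.7 -0.1] op 0.0003 q [  22.7    0.2  -39.3   -0.   -50.6 -103.1]
yaw tool z rel rack 90.45 tool x rel rack 0.45 tool y [-0.001 -0.    -1.   ]
shift cm [ 0.37  6.76 -0.17] world [ 0.4096 -0.0393  0.06  ]
```

```bash
python3 -m pendant '[[[0.1,1,-0.1,0,0.45,0,0],[0.1,1.5,-0.05,0,0,0,0],[0,1.5,0,0,0,0,0],[0,1.5,0,0,0,0,0],[0,1.3,0,0,0,0,0],[0,1,0,0,0,0,0],[0,0.8,0,0,0,0,0],[0,0.5,0,0,0,0,0],[0,0,0,0,0,0,0],[0,0,0,0,0,0,0]]]'
python3 - <<'E'
from h import *
report()
from plant import snapshot
import pickle
S={n:snapshot(n) for n in["scene","side"]}
for n,(x,y,w,h) in {"side":(260,180,240,190),"scene":(240,130,200,160)}.items():
    im=S[n]["image"][y:y+h,x:x+w,::-1]; cv2.imwrite(f"pics/g_{n}.png",cv2.resize(im,None,fx=3,fy=3,interpolation=cv2.INTER_CUBIC)[:600])
E
```

```text
clock: 17.32
tool_pos: [0.4081, -0.0391, 0.0372]
orientation: [-90.0, 0.0, 9.1]
force: [-0.2, -0.0, 0.2]
opening: 0.0006
t 17.32 tcp [ 0.4081 -0.0391  0.0372] rack mm [-201.4   32.4] z 37.2 F [-0.2 -0.   0.2] op 0.0006 q [  22.4    9.   -45.6    0.   -35.5 -103.4]
yaw tool z rel rack 89.88 tool x rel rack -0.12 tool y [-0. -0. -1.]
```

View pics/g_side.png

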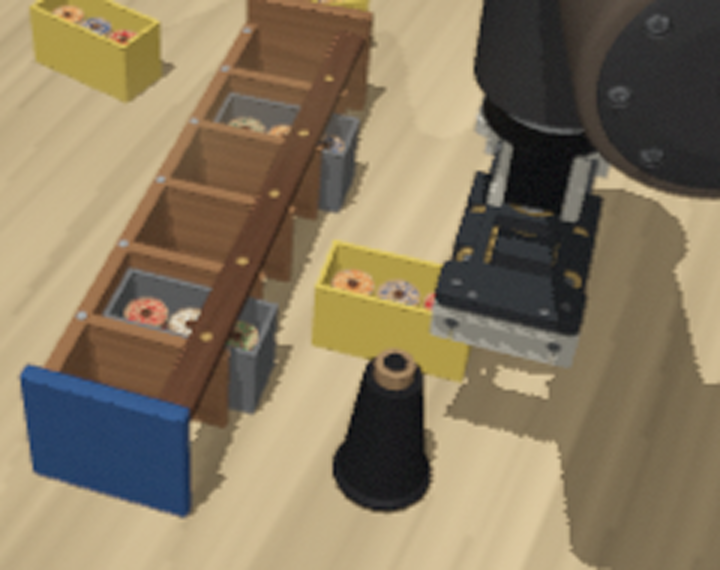

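View pics/g_scene.png

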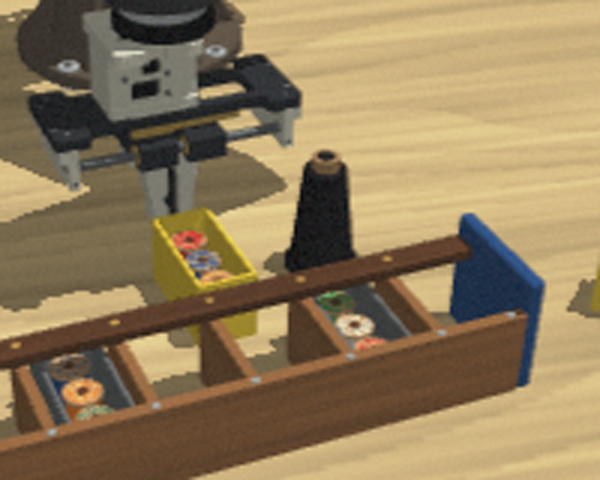

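```bash
python3 -m pendant '[[[0.3,0,-0.1,0,-0.1,0,0],[0.5,0,-0.1,0,0,0,0],[0.5,0,0,0,0,0,0],[0.5,0,0,0,0,0,0],[0.5,0,0,0,0,0,0],[0.5,0,0,0,0,0,0],[0.5,0,0,0,0,0,0],[0.5,0,0,0,0,0,0],[0.3,0,0,0,0,0,0],[0,0,0,0,0,0,0]]]'
python3 - <<'E'
from h import *
report()
from plant import snapshot
import pickle
S={n:snapshot(n) for n in["scene","side"]}; pickle.dump(S,open("s3.pkl","wb"))
for n,(x,y,w,h) in {"side":(320,240,120,90),"scene":(260,170,100,80)}.items():
    im=S[n]["image"][y:y+h,x:x+w,::-1]; cv2.imwrite(f"pics/h_{n}.png",cv2.resize(im,None,fx=6,fy=6,interpolation=cv2.INTER_CUBIC)[:600])
E
```

```text
clock: 18.25
tool_pos: [0.4499, -0.0342, 0.0372]
orientation: [-90.0, -0.0, 9.1]
force: [-1.3, -0.6, 0.7]
opening: 0.0007
t 18.25 tcp [ 0.4499 -0.0342  0.0372] rack mm [-159.4   30.5] z 37.2 F [-1.3 -0.6  0.7] op 0.0007 q [  20.8   12.5  -40.7    0.   -36.8 -101.7]
yaw tool z rel rack 89.94 tool x rel rack -0.06 tool y [ 0.001  0.    -1.   ]
```

View pics/h_side.png

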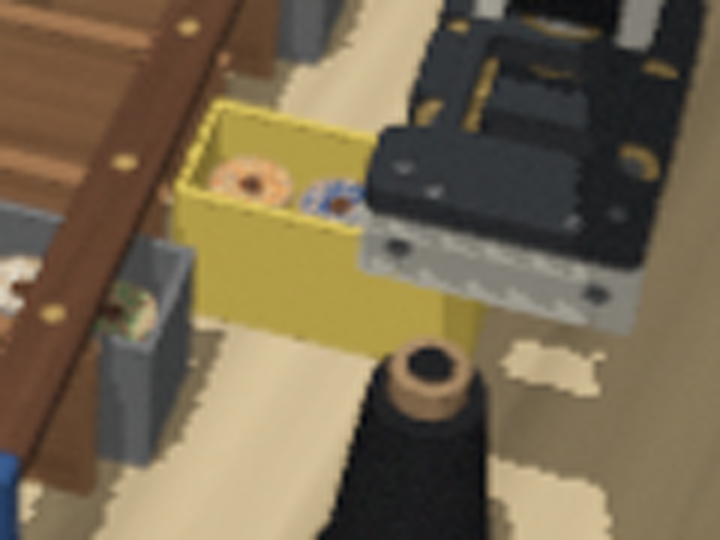

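View pics/h_scene.png

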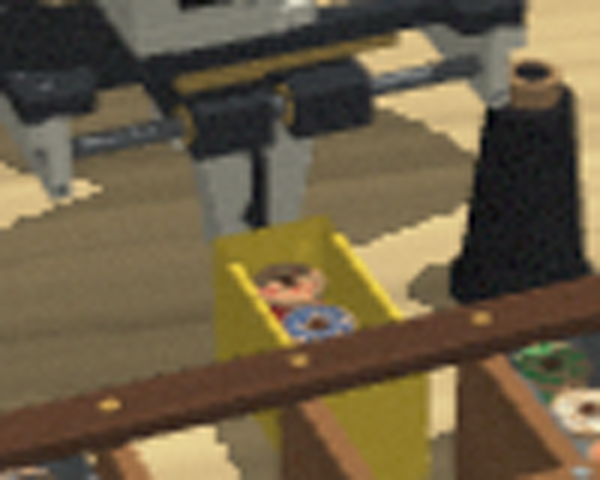

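```bash
python3 - <<'E'
from h import *
import pickle
S=pickle.load(open("s3.pkl","rb"))
sd=np.array([(220,103),(180,190)])/6+[320,240]
sc=np.array([(215,240),(330,217)])/6+[260,170]
fitbox(S,[[1,-1,1],[1,1,1]],sd,[[-1,-1,1],[-1,1,1]],sc,[.49,-.05,9])
E
python3 -m pendant '[[[0.4,0,0,0,0,0,0],[0.5,0,0,0,0,0,0],[0.5,0,0,0,0,0,0],[0.5,0,0,0,0,0,0]]]'
python3 - <<'E'
from h import *
report()
E
```

```text
box [ 0.5086 -0.021   9.1442] rack [-99.4  34.2] yaw -0.05 res [[-0.2, -0.6], [-0.3, 0.3], [0.1, -0.4], [-0.2, -0.7]]
clock: 18.68
tool_pos: [0.4681, -0.0314, 0.0373]
orientation: [-90.0, 0.0, 9.1]
force: [-2.3, 0.3, 0.1]
opening: 0.0003
t 18.68 tcp [ 0.4681 -0.0314  0.0373] rack mm [-140.9   30.4] z 37.3 F [-2.3  0.3  0.1] op 0.0003 q [  20.3   14.   -38.4    0.   -37.6 -101.2]
yaw tool z rel rack 89.93 tool x rel rack -0.07 tool y [-0. -0. -1.]
```

```bash
python3 -m pendant '[[[0.5,0,0,0,0,0,0],[0.5,0,0,0,0,0,0],[0.6,0,0,0,0,0,0],[0.6,0,0,0,0,0,0],[0.6,0,0,0,0,0,0],[0.6,0,0,0,0,0,0],[0.6,0,0,0,0,0,0],[0.6,0,0,0,0,0,0],[0.6,0,0,0,0,0,0],[0.5,0,0,0,0,0,0],[0.3,0,0,0,0,0,0],[0,0,0,0,0,0,0]]]'
python3 - <<'E'
from h import *
report()
E
```

```text
clock: 19.68
tool_pos: [0.5278, -0.0218, 0.0373]
orientation: [-90.0, -0.0, 9.1]
force: [-0.6, -0.3, -0.3]
opening: 0.0003
t 19.68 tcp [ 0.5278 -0.0218  0.0373] rack mm [-80.5  30.4] z 37.3 F [-0.6 -0.3 -0.3] op 0.0003 q [ 18.9  18.6 -31.1   0.  -40.2 -99.8]
yaw tool z rel rack 89.94 tool x rel rack -0.06 tool y [ 0.001  0.    -1.   ]
```

```bash
python3 -m pendant '[[[0.2,0,0,0,0,0,0],[0.2,0,0,0,0,0,0],[0.2,0,0,0,0,0,0],[0.2,0,0,0,0,0,0],[0.1,0,0,0,0,0,0],[0.1,0,0,0,0,0,0]]]'
python3 - <<'E'
from h import *
report()
E
python3 -m pendant '[[[0.1,0,0,0,0,0,0],[0.1,0,0,0,0,0,0]]]'
python3 - <<'E'
from h import *
report()
E
```

```text
clock: 20.18
tool_pos: [0.5367, -0.0204, 0.0373]
orientation: [-90.0, 0.0, 9.1]
force: [-1.7, -0.1, 0.8]
opening: 0.0005
t 20.18 tcp [ 0.5367 -0.0204  0.0373] rack mm [-71.5  30.3] z 37.3 F [-1.7 -0.1  0.8] op 0.0005 q [ 18.7  19.3 -29.9  -0.  -40.8 -99.6]
yaw tool z rel rack 89.93 tool x rel rack -0.07 tool y [-0. -0. -1.]
clock: 20.35
tool_pos: [0.5371, -0.0205, 0.037]
orientation: [-90.0, 0.2, 9.1]
force: [-7.8, -0.0, 6.2]
opening: 0.0006
t 20.35 tcp [ 0.5371 -0.0205  0.037 ] rack mm [-71.1  30.2] z 37.0 F [-7.8 -0.   6.2] op 0.0006 q [ 18.7  19.5 -29.7  -0.  -41.  -99.6]
yaw tool z rel rack 89.9 tool x rel rack -0.1 tool y [-0.003 -0.001 -1.   ]
```

```bash
python3 -m pendant '[[[0.1,0,0,0,0,0,0],[0,0,0,0,0,0,0]]]'
python3 - <<'E'
from h import *
report()
E
python3 -m pendant '[[[-0.3,0,0,0,0,0,0],[-0.5,0,0,0,0,0,0],[-1,0,0,0,0,0,0],[-1,0,-0.3,0,0,0,0],[0,-0.5,0,0,0,0,0],[0,-1.5,0,0,0,0,0],[0,-2.5,0,0,0,0,0],[0,-3,0,0,0,0,0],[0,-3,0,0,0,0,0],[0,-2,0,0,0,0,0],[0,0,0,0,0,0,0]]]'
python3 - <<'E'
from h import *
report()
from plant import snapshot
import pickle
S={n:snapshot(n) for n in["scene","side"]}; pickle.dump(S,open("s4.pkl","wb"))
for n,(x,y,w,h) in {"side":(255,160,240,200),"scene":(200,150,230,170)}.items():
    im=S[n]["image"][y:y+h,x:x+w,::-1]; cv2.imwrite(f"pics/i_{n}.png",cv2.resize(im,None,fx=3,fy=3,interpolation=cv2.INTER_CUBIC)[:600])
E
```

```text
clock: 20.52
tool_pos: [0.5371, -0.0205, 0.0368]
orientation: [-90.0, 0.3, 9.1]
force: [-8.5, -0.2, 5.7]
opening: 0.0003
t 20.52 tcp [ 0.5371 -0.0205  0.0368] rack mm [-71.1  30.1] z 36.8 F [-8.5 -0.2  5.7] op 0.0003 q [ 18.7  19.5 -29.7  -0.1 -41.1 -99.6]
yaw tool z rel rack 89.89 tool x rel rack -0.11 tool y [-0.005 -0.001 -1.   ]
clock: 21.43
tool_pos: [0.5151, -0.027, 0.1676]
orientation: [-90.0, -0.5, 9.2]
force: [1.4, 0.8, -0.3]
opening: 0.0006
t 21.43 tcp [ 0.5151 -0.027   0.1676] rack mm [-93.9  27.2] z 167.6 F [ 1.4  0.8 -0.3] op 0.0006 q [ 18.9   8.1 -24.5   0.1 -57.  -99.8]
yaw tool z rel rack 89.98 tool x rel rack -0.02 tool y [ 0.008  0.001 -1.   ]
```

View pics/i_side.png

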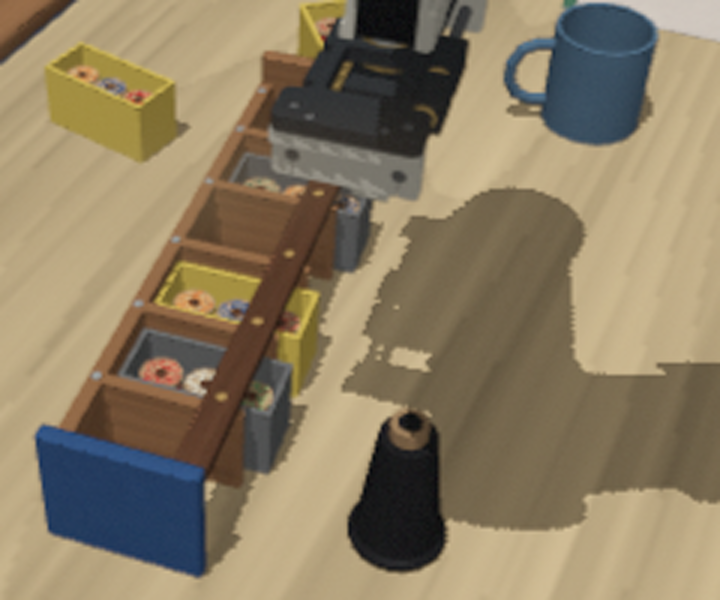

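View pics/i_scene.png

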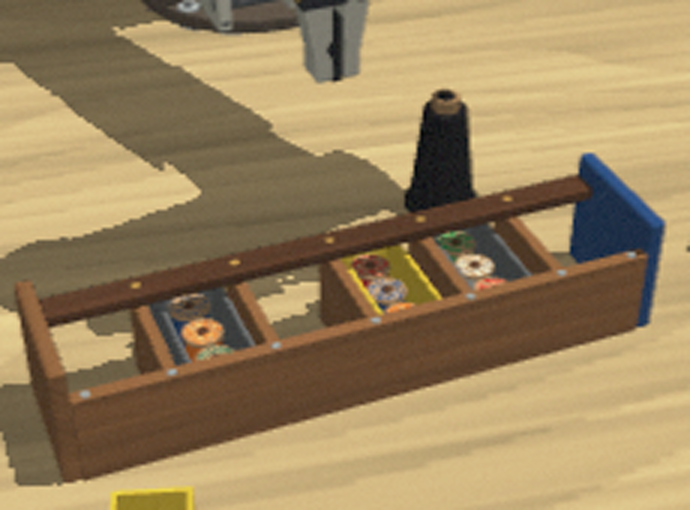

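Run:
```python
from h import *
import pickle
S=pickle.load(open("s4.pkl","rb")); S0=pickle.load(open("s0.pkl","rb"))
sd=np.array([(178,263),(320,291),(297,393)])/3+[255,160]
fitbox(S,[[1,-1,1],[-1,-1,1],[-1,1,0]],sd,[],[],[.59,-.01,9])
C=cam(S["side"]); im=cv2.resize(S["side"]["image"][230:305,295:375,::-1],None,fx=7,fy=7,interpolation=cv2.INTER_CUBIC)
B=np.array([[-.01+sx*.05,.034+sy*.023,z] for z in(0,H) for sx,sy in((1,1),(1,-1),(-1,-1),(-1,1))])
q=(proj(C,T2(RK,B))+.5-[295,230])*7
for k in(0,4): cv2.polylines(im,[np.round(q[k:k+4]).astype(int)],True,(0,255,0),1,cv2.LINE_AA)
cv2.imwrite("pics/j.png",im)
d=np.abs(S["side"]["image"].astype(int)-S0["side"]["image"]).max(2); 
for n,(x,y,w,h) in {"cone":(370,295,30,55),"mug":(425,161,50,46),"a":(340,280,12,30),"b":(373,217,8,30)}.items(): print(n,np.percentile(d[y:y+h,x:x+w],[50,95]))
```

```text
box [ 5.97500e-01 -8.00000e-03  1.07615e+01] rack [-9.5 32.8] yaw 1.57 res [[-0.4, -0.7], [-0.2, -0.3], [0.6, 0.9]]
cone [ 6. 14.]
mug [ 9. 13.]
a [ 8. 12.]
b [10.   60.05]
```

View pics/j.png

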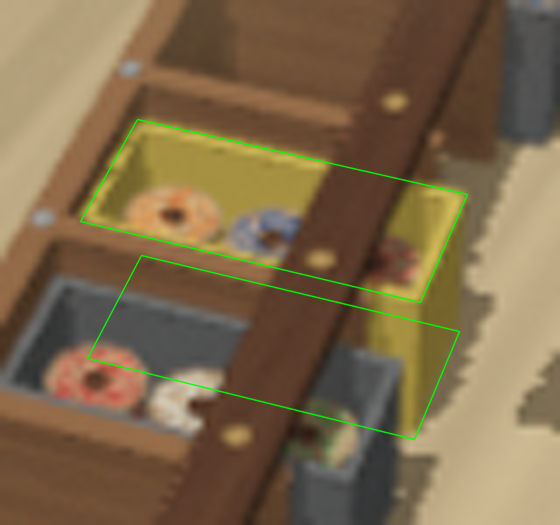

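Run:
```python
from plant import ctrl
print(ctrl.close_job(), ctrl.get_obs()["clock"])
```

```text
the job is handed in; nothing more can be done
the job is handed in; nothing more can be done
```

The yellow box is in the third gap from the blue end and pushed home. I handed the job in at about 21.5 s of the 64 s allowed; the hand-in reports no verdict.

**Choosing the box:** four yellow boxes were in view, at scene pixels (239,232), (463,225), (162,303) and (250,347). I took the one at (239,232), which stood in front of the rack, nearest the robot base.

**Counting along the rail:** with the gripper shut, I touched the rail top at gap 1 (rack y = 170 mm). I slid the fingertip past gap 2 with a pause at 102 mm, pressing with about 5 to 7 N, stopped at gap 3 (36 mm), and lifted straight up.

**Pushing the box:** I pushed it sideways with the shut fingers until it lined up with gap 3, then pushed its near end in until it stopped at the back board. The push force there rose to about 8.5 N and the fingertip stopped advancing. The box was never gripped or lifted.

**Last checks:**
- **Position:** the outline of a perfectly seated box, drawn over the side picture, matches the real one to about a pixel.
- **Squareness:** a rough three-corner fit put the box at x = -9.5 mm, y = 32.8 mm, turned 1.6°. That disagrees slightly with the outline match, and I put the 1.6° down to imprecise corner picking. On the way in, a four-corner fit gave -0.05°.
- **Other objects:** the cone, mug and one grey box look unchanged in the before-and-after pictures. The comparison for the other grey box, in gap 5, showed a difference, probably the gripper or its shadow in front; by eye it had not moved.
- **Gripper:** it was clear of everything, about 17 cm up, at hand-in.

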